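# Set the column holder's gap with its thumbwheel

## Robot

A 6-joint arm with a two-finger parallel gripper is mounted at the origin on the work surface. World frame = base frame: x ahead of the robot, y to its left, z up, the work surface at z = 0. Lengths are in m, angles in rad, forces in N, time in s.
With the tool pointing down it reaches from about 0.425 to 0.95 m from the base axis. Payload 14.7 kg.
Tool frame: the origin (TCP) lies between the finger pads; the fingertips stand 8 mm ahead of it and the grasp point (between the pads) lies 11 mm behind it; z points along the fingers, y is the direction in which the jaws open and shut (so a half turn about z gives the same grasp; the last joint's range is limited). The gripper opens to 85 mm and grips with 20 to 120 N. Pads are 22 mm wide; open, the fingers measure 114 mm over their backs; the gripper's body (76 mm by 85 mm) begins 54 mm behind the grasp point. The pads swing forward as they close: fully open they stand 13 mm farther back than shut.
Start: joints at [1.144, 0.48, 1.596, -0, 1.065, -0.047], TCP at [0.241, 0.604, 0.239] pointing down, gripper open.
Joint ranges: [-2.75, 2.75], [-0.82, 2.05], [0.23, 2.67], [-1.56, 4.7], [0.09, 2.69], [-2.92, 2.92]. Speed limits (rad/s): [1.89, 1.89, 2.39, 3.01, 3.01, 3.01].

## Interface

Orientations are given as a rotation vector (axis times angle).
In Python, from workcell import telemetry, optics, bot, finder gives the robot as it stands.
- The arm moves only by the tool arm_command, never from a script. Its argument "commands" is a list of rows, each a list of 6 numbers: the shift along the tool's x, y, z in mm, then the turn, a rotation vector about the tool's x, y, z in rad. A call has 1 to 8 rows; each row shifts and turns the commanded pose from where the row before left it, along the tool's axes as they then stand; what a row does not reach is not made up. A row lasts 1/8 s, in which the tool goes at most 62.5 mm and 10.7 degrees, less where a joint would pass 70% of its speed; a pose out of reach is approached as far as the arm can. A call is refused whole if a number of a shift passes 62.5 or a number of a turn 0.188, either way. A call with a gripper value outside its range is refused whole. "jaw" is the opening, from -1 (shut) to 1 (fully open), so that 0 is half open, set as the call begins (left out, the last holds). The fingers move at their own pace and stop on an object; "grip_force" is the grip in N (left out, the last holds). Time passes only in rows, so rows that do not move let the fingers close. It gives the time, the measured TCP pose, the force and the opening at its end, in the units of the state.
- telemetry.observe(): the state, without advancing time (a new reading comes with each control period).
- optics.read_camera(name): name is "side" or "top" or "wrist"; returns a dict with "img" (420x560x3 uint8, blue, green, red), "range_z" (420x560 float32, m along the optical axis (not along the pixel's ray), 0 where there is no reading), "camera_matrix" (3x3 intrinsics, pixels), "rvec" (rotation vector, rad) and "tvec" (3), from world to camera coordinates, as OpenCV has them; the wrist camera has in their place "mount" (4x4, takes a point from camera to tool coordinates, whose origin is the TCP and whose axes are the flange's). Camera axes: x right, y down, z forward; pixel columns grow to the right and rows downward; lengths in m; the calibration is good to about 2 mm. The wrist camera is an equidistant fisheye: a pixel r from the principal point sees the ray r / f radians off the axis. A picture is of the moment at which its call begins: read the wrist's pose just before it.
- bot.hand_in(): hands the job in, once; it reports no verdict.
Trained networks look in a picture, given as the dict that the camera call returned (one of the last four; its "shot" number tells which), for a name from the list of things; names that differ only in an ending like _2 or _b are one class to them, and where a whole thing is asked for, a point or a joint stands for the part that bears it (a point fixed in the world has none). Each returns a list of dicts, best first, with "score" (0 to 1); they miss things now and then, are a little off and sometimes report something else, mostly with a low value. They report only what shows in the picture. A call takes as long as a camera call.
- finder.find_in(name, picture): "at" ([column, row] in pixels, amid what is visible of it).
- finder.mark_of(name, picture): "at" ([column, row] in pixels: a listed point, or the origin of a listed thing).
The state is a dict: "clock": time; "joint_positions": joint angles; "joint_velocities": joint speeds; "effort": joint torques, N m; "ee_pos": TCP position; "ee_rot": TCP orientation; "force": force on the tool from outside, world axes, zero at the start; "moment": the same for the moment, N m; "grip_width": finger opening in m.
Only numpy, scipy, OpenCV 4.12 (cv2) and the standard library are available. Lean on these libraries where they do the work, as an engineer would, in place of code of your own. Each camera call takes 0.05 s, during which the arm holds its last target.

## Task

Roll the knurled thumbwheel of the column holder with a light fingertip, stroke by stroke, until the sliding jaw has closed the gap to the gauge mark: the jaw's pointer must stand opposite the middle of the fin on the gauge block. Only touch the wheel's rim: do not grip it or bear down hard on it, do not push the jaw itself, and leave the column lying in its cradle and the other things on the bench where they are. Finish with the hand clear.

Things in the scene. Friction and masses are not known exactly. Their poses are not given: they have to be found in the camera images.
- holder: Column holder, fixed: grey plate 100 (x) by 320 (y) by 12 mm. Origin on the bench at the plate's x middle, the plate's centre at y = +10 mm; z up. From -y to +y it carries a fixed jaw (to y = -115 mm, 55 mm high), the column, the sliding jaw, and the thumbwheel between two cheeks (y = 90 to 140 mm, 75 mm high, 40 mm across). Only the wheel is higher. Placed within 12 cm, turned up to 0.45 rad.
- wheel_top (a point): Fixed point at the top of the thumbwheel's rim: 88 mm above the bench, at holder x = 0, y = 115 mm; axes as the holder's.
- thumbwheel: Knurled steel wheel on edge, 64 mm across, 22 wide, axle along holder x; origin at its centre. Its top 13 mm stand clear of the cheeks. It does not give when pressed. A fingertip resting on top at about 5 to 20 N and dragged level along holder +y, away from the jaws, closes the gap; along -y opens it. Jaw moves 6 mm per rad (1.9 mm per 10 mm of rim), stays where left.
- jaw: Sliding aluminium jaw, 50 (x) by 20 (y) mm, its top 53 to 56 mm above the bench, with a brass rack bar along holder y past the wheel's -x cheek, lower than the cheek. Origin in the middle of its underside on the plate's top. The gap closes as it slides towards holder -y. It can run at least 10 mm past the gauge mark, so watch it. To be driven by the wheel only.
- pointer_tip (a point): Tip of the pointer, a dark blade 4 mm wide that sticks out of the sliding jaw's +x side, 36 mm above the bench. Axes as the holder's.
- gauge_mark (a point): The gauge mark: near face of the dark fin, 6 mm wide, on the white gauge block (12 by 24 mm) at the plate's +x edge, 36 mm above the bench. Axes as the holder's. The block is fixed at another place along holder y each time, at the start 10 to 30 mm to the -y side of the pointer. The gap is right when the pointer stands opposite the fin: same holder y within 3 mm.
- column_mid (a point): Middle of the loose steel column, a tube 16 mm in diameter and 100 mm long, along holder y in its V cradle, its axis 36 mm above the bench. The sliding jaw never reaches it.
- vial_a_mid (a point): Bystander: middle of a small amber vial, 28 mm in diameter, 50 mm high, upright.
- vial_b_mid (a point): Bystander: middle of a second such vial.
- wrench: Bystander: steel wrench 150 mm long lying flat; origin on its underside.
- end_nut: Bystander: brass end nut, 22 mm in diameter, 14 mm high; origin under its centre.
- reagent: Bystander: clear capped reagent bottle, 60 mm in diameter, 100 mm high; origin under its centre.
- beaker: Bystander: white open cup, 64 mm in diameter, 70 mm high; origin under its centre.

How it is judged:
By the outcome, as a careful person would: the job done as asked, in the order asked, and still so for the second after the job is handed in, with the robot touching nothing.
It also fails if it takes over 51 s, if anything falls off the work surface, if the arm or the gripper's body presses on something with over 40 N, if the wrist force passes 120 N, or if a joint passes its speed limit or range.

## Working session

There is one attempt and no reset: what is moved stays moved. The work goes in short steps, Python scripts to look and compute and a tool call to move; the robot and the scene stay as the last step left them, time stands still between calls to the robot, and variables do not carry over. Pictures are saved under pics/ and viewed, and the job is handed in when it is done.

Besides the shell and the picture viewer there is one more tool, called after ">>>" in YAML: its name, and indented under it one key for each argument. arm_command: Moves the arm, as the interface text tells. Its arguments: {"type":"object","properties":{"commands":{"type":"array"},"jaw":{"type":"number"},"grip_force":{"type":"number"}},"required":["commands"]}

```bash
mkdir -p pics; ls
cat > h.py <<'E'
import numpy as np, cv2
from workcell import telemetry, optics, bot, finder
def save(p,n): cv2.imwrite('pics/'+n+'.png',p['img'])
def P(p):
    R=cv2.Rodrigues(np.array(p['rvec'],float))[0]; return R,np.array(p['tvec'],float).ravel(),np.array(p['camera_matrix'])
def ray(p,uv):
    R,t,K=P(p); d=R.T@np.linalg.inv(K)@np.array([uv[0],uv[1],1.]); return -R.T@t,d
def onz(p,uv,z):
    c,d=ray(p,uv); return c+d*(z-c[2])/d[2]
def proj(p,X):
    R,t,K=P(p); q=K@(R@np.array(X,float)+t); return q[:2]/q[2]
def depth(p,uv):
    c,d=ray(p,uv); z=p['range_z'][int(round(uv[1])),int(round(uv[0]))]; return c+d*z
def tri(p1,u1,p2,u2):
    A=[];b=[]
    for p,u in((p1,u1),(p2,u2)):
        c,d=ray(p,u); d=d/np.linalg.norm(d); M=np.eye(3)-np.outer(d,d); A.append(M); b.append(M@c)
    A=np.vstack(A);b=np.hstack(b); x,*_=np.linalg.lstsq(A,b,rcond=None); return x,np.linalg.norm(A@x-b)
E
python3 - <<'E'
from h import *
np.set_printoptions(precision=4,suppress=True)
s=telemetry.observe(); print({k:np.round(v,4) for k,v in s.items()})
t=optics.read_camera('top'); sd=optics.read_camera('side'); save(t,'top0'); save(sd,'side0')
for p in(t,sd): c,d=ray(p,(280,210)); print(c,d,P(p)[2].ravel())
for n in ['wheel_top','thumbwheel','jaw','pointer_tip','gauge_mark','column_mid','holder','vial_a_mid','reagent','beaker','wrench','end_nut']:
    m=finder.mark_of(n,t)[:2]; q=finder.mark_of(n,sd)[:2]
    print(n,[(np.round(a['at'],1),round(a['score'],2)) for a in m],[(np.round(a['at'],1),round(a['score'],2)) for a in q], *(tri(t,m[0]['at'],sd,q[0]['at']) if m and q else ()))
E
```

```text
pics
{'clock': np.float64(0.0), 'joint_positions': array([ 1.1444,  0.4809,  1.5969,  0.    ,  1.0651, -0.0466]), 'joint_velocities': array([-0.0008, -0.0001,  0.0016,  0.0005, -0.002 , -0.001 ]), 'effort': array([ -0.0039, -95.0608, -43.0196,  -0.0009,   0.012 ,  -0.0001]), 'ee_pos': array([0.2408, 0.6033, 0.2386]), 'ee_rot': array([-0.593 , -3.0848,  0.0019]), 'force': array([-0.2017,  0.817 , -0.0371]), 'moment': array([-0.0171,  0.0767,  0.0183]), 'grip_width': np.float64(0.0855)}
[0.3541 0.0528 1.0282] [ 0.2506  0.0096 -0.9681] [488.6307   0.     283.1619   0.     488.6307 209.1006   0.       0.
   1.    ]
[ 0.4332 -0.7059  0.6156] [ 0.1123  0.8167 -0.5667] [491.3425   0.     292.4743   0.     491.3425 207.5463   0.       0.
   1.    ]
wheel_top [(array([234.5, 196.7]), 0.62)] [(array([312.5, 180. ]), 0.87)] [0.6198 0.154  0.0897] 0.0013947494369055172
thumbwheel [(array([233.3, 202.1]), 0.68)] [(array([306.8, 195.3]), 0.88), (array([297.8, 252.4]), 0.63)] [0.6148 0.1601 0.0497] 0.007668850629018855
jaw [(array([255.8, 166.5]), 0.72), (array([269.1, 224.7]), 0.56)] [(array([305.
[... 408 characters left out ...]
2942
holder [(array([284.9, 229.8]), 0.56)] [(array([298.4, 244.8]), 0.94)] [0.5755 0.0508 0.0034] 0.0005313020203060256
vial_a_mid [(array([324.5, 188. ]), 0.67)] [(array([353.5, 259. ]), 0.9), (array([343. , 316.3]), 0.68)] [ 0.6656 -0.0307  0.0257] 0.0006014208969625027
reagent [] [(array([337.2, 184.2]), 0.66)]
beaker [(array([383.8, 275.1]), 0.91)] [(array([269.6, 326.7]), 0.93)] [ 0.4901 -0.1591  0.0075] 0.005202513663724264
wrench [(array([378.7, 215.9]), 0.98)] [(array([344.3, 318.8]), 0.91), (array([254.5, 259.4]), 0.62)] [ 0.6179 -0.1516  0.0006] 0.003647253370768478
end_nut [(array([299.2, 273. ]), 0.65)] [(array([252.5, 254.1]), 0.64)] [0.482  0.0178 0.016 ] 0.0013817968201579427
```

Run:
```python
import cv2
for n,(a,b,c,d) in {'top0':(190,150,350,290),'side0':(220,140,380,280)}.items():
    i=cv2.imread(f'pics/{n}.png')[b:d,a:c]; cv2.imwrite(f'pics/{n}z.png',cv2.resize(i,None,fx=4,fy=4,interpolation=cv2.INTER_CUBIC))
```

```text
(no output)
```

View pics/top0.png

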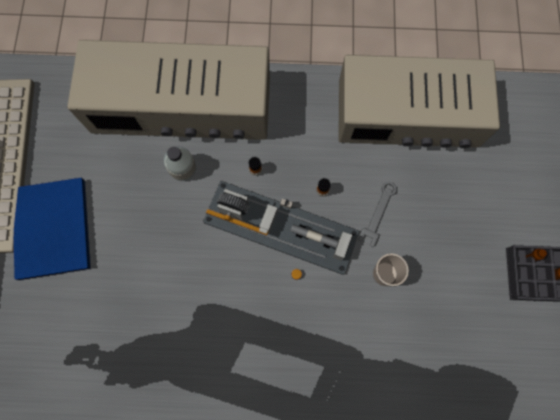

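View pics/top0z.png

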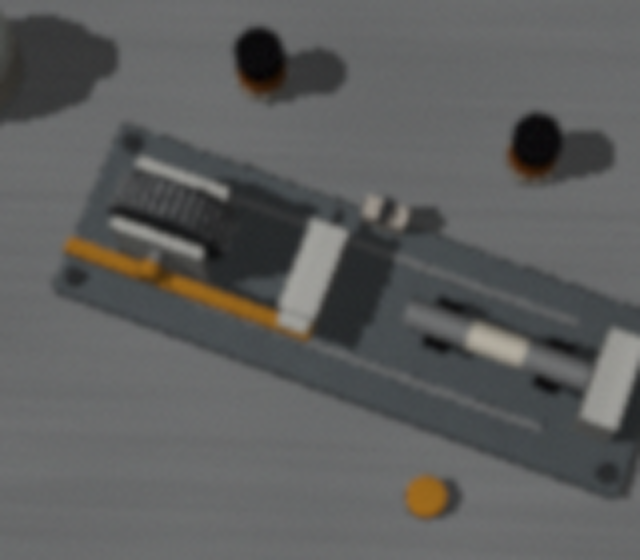

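View pics/side0z.png

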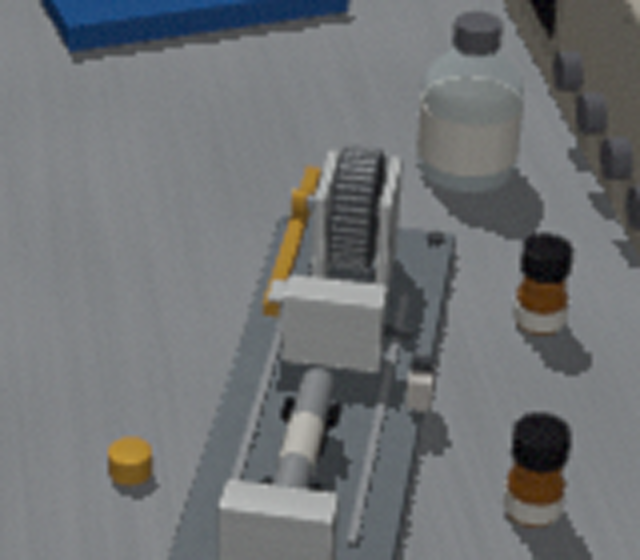

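```bash
cat >> h.py <<'E'
def solve_plate(p,cs):
    # cs: list of (uv, hx, hy) at z=.012
    W=np.array([onz(p,u,.012)[:2] for u,_,_ in cs]); H=np.array([[a,b] for _,a,b in cs])
    mw,mh=W.mean(0),H.mean(0); A=(H-mh).T@(W-mw); th=np.arctan2(A[0,1]-A[1,0],A[0,0]+A[1,1])
    R=np.array([[np.cos(th),-np.sin(th)],[np.sin(th),np.cos(th)]]); o=mw-R@mh
    return o,th,W-(H@R.T+o)
E
python3 - <<'E'
from h import *
np.set_printoptions(precision=4,suppress=True)
t=optics.read_camera('top'); s=optics.read_camera('side')
z=lambda x,y:(190+x/4-.4,150+y/4-.4)
o,th,res=solve_plate(t,[(z(125,123),.05,.17),(z(53,287),-.05,.17),(z(622,498),-.05,-.15)])
print(o,th,res)
R=np.array([[np.cos(th),-np.sin(th)],[np.sin(th),np.cos(th)]])
W=lambda x,y,zz:np.r_[R@[x,y]+o,zz]
pt=np.r_[W(0,.115,.088)]
for n,X in dict(wt=pt,ch1=W(.02,.09,.075),ch2=W(.02,.14,.075),ch3=W(-.02,.09,.075),ch4=W(-.02,.14,.075),fj=W(0,-.115,.055)).items():
    a=proj(t,X);b=proj(s,X); print(n,X,a,(a-[189.6,149.6])*4,b,(b-[219.6,139.6])*4)
m=finder.mark_of('pointer_tip',t)[0]['at'],finder.mark_of('gauge_mark',t)[0]['at']
for u in m: X=onz(t,u,.036); print(u,X,R.T@(X[:2]-o))
E
```

```text
[0.5791 0.049 ] -0.31867501619571265 [[-0.001  -0.0003]
 [ 0.0008  0.0003]
 [ 0.0002  0.0001]]
wt [0.6151 0.1582 0.088 ] [232.2946 199.611 ] [170.7785 200.0439] [310.3362 179.6701] [362.9448 160.2803]
ch1 [0.6262 0.1282 0.075 ] [248.0252 196.6175] [233.7006 188.0701] [318.0049 192.2683] [393.6194 210.6731]
ch2 [0.6419 0.1757 0.075 ] [225.1668 188.3503] [142.267  155.0013] [320.9227 179.9962] [405.2909 161.5847]
ch3 [0.5883 0.1407 0.075 ] [240.7413 214.5392] [204.5652 259.7569] [298.8083 190.1329] [316.8331 202.1317]
ch4 [0.6039 0.1882 0.075 ] [217.6917 206.1172] [112.3669 226.0688] [302.4552 178.0015] [331.4208 153.6058]
fj [ 0.543  -0.0602  0.055 ] [339.3575 242.366 ] [599.0301 371.0639] [291.3257 262.4406] [286.9027 491.3622]Traceback (most recent call last):
  File "<stdin>", line 12, in <module>
IndexError: list index out of range
```

>>> arm_command:
  commands:
    - [-42.8, -23.6, 0, 0, 0, 0]
    - [-42.8, -23.6, 0, 0, 0, 0]
    - [-42.8, -23.6, 0, 0, 0, 0]
    - [-42.8, -23.6, 0, 0, 0, 0]
    - [-42.8, -23.6, 0, 0, 0, 0]
    - [-42.8, -23.6, 0, 0, 0, 0]
  jaw: -1
  grip_force: 40

```text
clock: 2.25
ee_pos: [0.4279, 0.3757, 0.2395]
ee_rot: [0.593, 3.085, 0.0]
force: [0.7, -0.3, -0.7]
grip_width: -0.0001
```

>>> arm_command:
  commands:
    - [-42.8, -23.6, 0, 0, 0, 0]
    - [-42.8, -23.6, 0, 0, 0, 0]
    - [-42.8, -23.6, 0, 0, 0, 0]
    - [-42.8, -23.6, 0, 0, 0, 0]
    - [-42.8, -23.6, 0, 0, 0, 0]
    - [-42.8, -23.6, 0, 0, 0, 0]

```text
clock: 3.0
ee_pos: [0.6139, 0.1489, 0.2394]
ee_rot: [0.593, 3.085, 0.0]
force: [1.3, 0.0, -0.2]
grip_width: 0.0003
```

>>> arm_command:
  commands:
    - [0, 0, 0, 0, 0, 0.168]
    - [0, 0, 0, 0, 0, 0.168]
    - [0, 0, 0, 0, 0, 0.168]
    - [0, 0, 0, 0, 0, 0.168]
    - [0, 0, 0, 0, 0, 0.168]
    - [0, 0, 0, 0, 0, 0.168]
    - [0, 0, 0, 0, 0, 0.168]

```text
clock: 3.88
ee_pos: [0.613, 0.1502, 0.2393]
ee_rot: [2.211, 2.232, -0.0]
force: [-0.3, -0.0, -0.1]
grip_width: 0.0002
```

>>> arm_command:
  commands:
    - [0, 0, 0, 0, 0, 0.168]
    - [0, 0, 0, 0, 0, 0.166]
    - [0, 0, 0, 0, 0, 0]

```text
clock: 4.25
ee_pos: [0.6129, 0.1503, 0.2393]
ee_rot: [2.545, 1.841, -0.0]
force: [0.5, 1.0, -0.4]
grip_width: 0.0004
```

```bash
cat >> h.py <<'E'
o=np.array([.5791,.0490]); th=-.31868
R2=np.array([[np.cos(th),-np.sin(th)],[np.sin(th),np.cos(th)]])
def hold(X): X=np.asarray(X); return np.r_[R2.T@(X[:2]-o),X[2]]
def world(x,y,z): return np.r_[R2@[x,y]+o,z]
def wpose(): s=telemetry.observe(); return cv2.Rodrigues(np.array(s['ee_rot']))[0],np.array(s['ee_pos']),s
def wray(w,pose,uv):
    K=np.array(w['camera_matrix']); M=np.array(w['mount']); a=(uv[0]-K[0,2])/K[0,0]; b=(uv[1]-K[1,2])/K[1,1]
    r=np.hypot(a,b); d=np.array([np.sin(r)*a/r,np.sin(r)*b/r,np.cos(r)]); R,p=pose[:2]
    return R@M[:3,3]+p, R@M[:3,:3]@d
def wonz(w,pose,uv,z): c,d=wray(w,pose,uv); return c+d*(z-c[2])/d[2]
def wproj(w,pose,X):
    K=np.array(w['camera_matrix']); M=np.array(w['mount']); R,p=pose[:2]
    q=np.linalg.inv(M)@np.r_[R.T@(np.asarray(X)-p),1]; q=q[:3]; r=np.arctan2(np.hypot(q[0],q[1]),q[2]); n=np.hypot(q[0],q[1])
    return np.array([K[0,2]+K[0,0]*r*q[0]/n,K[1,2]+K[1,1]*r*q[1]/n])
E
python3 - <<'E'
from h import *
np.set_printoptions(precision=4,suppress=True)
ps=wpose(); w=optics.read_camera('wrist'); save(w,'w1')
s=ps[2]; print(s['clock'],ps[1],hold(ps[1]),ps[0],s['force'],s['grip_width'],s['joint_positions'])
print(w['mount'],w['camera_matrix'])
for n in ['wheel_top','pointer_tip','gauge_mark']:
    for m in finder.mark_of(n,w)[:2]: print(n,m,hold(wonz(w,ps,m['at'],.088 if n[0]=='w' else .036)))
E
```

```text
4.25 [0.6129 0.1503 0.2393] [0.0004 0.1068 0.2393] [[ 0.3129  0.9498 -0.    ]
 [ 0.9498 -0.3129 -0.    ]
 [-0.     -0.     -1.    ]] [ 0.4659  1.0077 -0.4298] 0.000399683675784043 [ 0.1924  0.4537  1.6421 -0.      1.0459  0.5106]
[[-0.0001 -0.9463 -0.3232  0.0836]
 [ 1.      0.0003 -0.0011  0.0008]
 [ 0.0012 -0.3232  0.9463 -0.1341]
 [ 0.      0.      0.      1.    ]] [[325.1923   0.     277.7363]
 [  0.     325.1923 211.1768]
 [  0.       0.       1.    ]]
wheel_top {'at': [281.6, 185.2], 'score': 0.74} [0.0043 0.1177 0.088 ]
pointer_tip {'at': [312.8, 240.5], 'score': 0.82} [0.0407 0.0399 0.036 ]
pointer_tip {'at': [276.8, 176.7], 'score': 0.44} [-0.0002  0.1138  0.036 ]
gauge_mark {'at': [318.3, 258.3], 'score': 0.68} [0.0482 0.017  0.036 ]
```

View pics/w1.png

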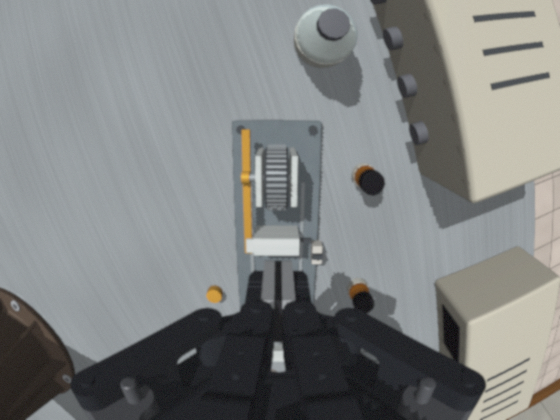

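>>> arm_command:
  commands:
    - [0, 0, 42, 0, 0, 0]
    - [0, 0, 42, 0, 0, 0]
    - [0, 0, 42, 0, 0, 0]
    - [0, 0, 10, 0, 0, 0]
    - [0, 0, 0, 0, 0, 0]

```text
clock: 5.08
ee_pos: [0.6131, 0.1503, 0.1036]
ee_rot: [-2.545, -1.841, 0.001]
force: [0.1, -1.0, 0.3]
grip_width: 0.0004
```

```bash
cat > m.py <<'E'
from h import *
import sys
np.set_printoptions(precision=4,suppress=True)
ps=wpose(); w=optics.read_camera('wrist'); n=sys.argv[1]; save(w,n)
s=ps[2]; print(s['clock'],hold(ps[1]),s['force'],s['grip_width'])
for k in ['pointer_tip','gauge_mark','jaw']:
    for m in finder.mark_of(k,w)[:2]: print(k,np.round(m['at'],1),round(m['score'],2),hold(wonz(w,ps,m['at'],.036 if k!='jaw' else .012)))
u=wproj(w,ps,world(.04,.03,.036)); print(u)
a,b=int(max(0,min(430,u[0]-65))),int(max(0,min(320,u[1]-50)))
i=w['img'][b:b+100,a:a+130]; cv2.imwrite(f'pics/{n}z.png',cv2.resize(i,None,fx=6,fy=6,interpolation=cv2.INTER_CUBIC)); print('crop',a,b)
E
python3 m.py w2
```

```text
5.075 [0.0005 0.1068 0.1036] [ 0.094  -0.9529  0.324 ] 0.00044631218283600575
pointer_tip [328.1 309. ] 0.8 [0.0395 0.0428 0.036 ]
[327.4406 321.9164]
crop 262 271
```

View pics/w2.png

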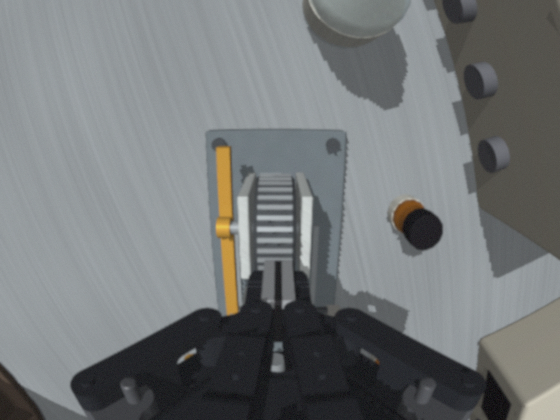

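>>> arm_command:
  commands:
    - [0, 0, 6, 0, 0, 0]
    - [0, 0, 1, 0, 0, 0]
    - [0, 0, 0, 0, 0, 0]

```text
clock: 5.65
ee_pos: [0.6129, 0.1502, 0.0962]
ee_rot: [-2.546, -1.84, 0.0]
force: [0.3, -0.1, -0.3]
grip_width: 0.0001
```

>>> arm_command:
  commands:
    - [0, 0, 1, 0, 0, 0]
    - [0, 0, 0, 0, 0, 0]

```text
clock: 5.9
ee_pos: [0.6131, 0.1503, 0.0957]
ee_rot: [2.546, 1.84, 0.0]
force: [-1.1, -0.2, 5.7]
grip_width: 0.0001
```

>>> arm_command:
  commands:
    - [0, 0, 0.5, 0, 0, 0]
    - [0, 0, 0, 0, 0, 0]

```text
clock: 6.15
ee_pos: [0.6132, 0.1503, 0.0955]
ee_rot: [2.546, 1.84, 0.001]
force: [-3.1, -1.1, 11.1]
grip_width: -0.0001
```

>>> arm_command:
  commands:
    - [3, 0, 0, 0, 0, 0]
    - [3, 0, 0, 0, 0, 0]
    - [3, 0, 0, 0, 0, 0]

```text
clock: 6.52
ee_pos: [0.6161, 0.159, 0.0958]
ee_rot: [2.546, 1.84, 0.001]
force: [-4.2, 0.3, 14.9]
grip_width: 0.0002
```

>>> arm_command:
  commands:
    - [3, 0, 0, 0, 0, 0]
    - [3, 0, 0, 0, 0, 0]
    - [2, 0, 0, 0, 0, 0]

```text
clock: 6.9
ee_pos: [0.6187, 0.1667, 0.0958]
ee_rot: [2.546, 1.84, 0.001]
force: [-3.9, -1.1, 13.4]
grip_width: -0.0002
```

```bash
cat > sd.py <<'E'
from h import *
import sys
n=sys.argv[1]
s=optics.read_camera('side'); i=s['img'][140:280,220:380]; cv2.imwrite(f'pics/{n}.png',cv2.resize(i,None,fx=4,fy=4,interpolation=cv2.INTER_CUBIC))
for k in ['pointer_tip']:
    for m in finder.mark_of(k,s)[:2]: print(k,np.round(m['at'],1),round(m['score'],2),hold(onz(s,m['at'],.036)))
print(hold(wpose()[1]))
E
python3 sd.py s1
```

```text
pointer_tip [325.1 224.8] 0.71 [0.04348886 0.03363807 0.036     ]
pointer_tip [308.7 180.9] 0.27 [-0.01261206  0.19528049  0.036     ]
[0.00068121 0.12429    0.09579941]
```

View pics/s1.png

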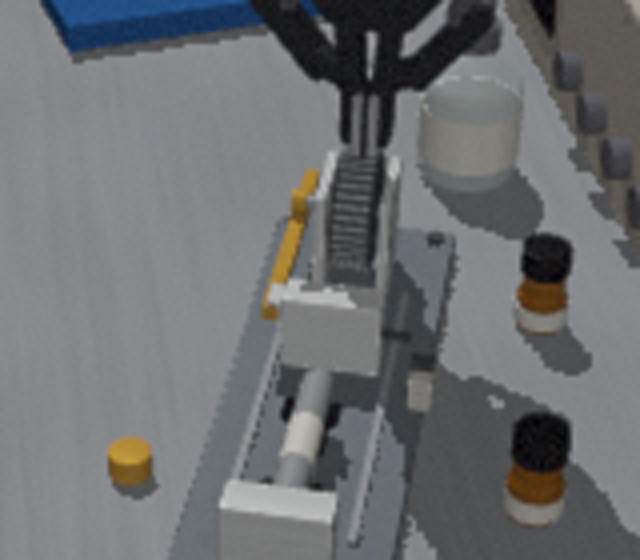

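>>> arm_command:
  commands:
    - [0, 0, -7, 0, 0, 0]
    - [-9, 0, 0, 0, 0, 0]
    - [-9.5, 0, 0, 0, 0, 0]
    - [0, 0, 5.5, 0, 0, 0]
    - [0, 0, 1.5, 0, 0, 0]
    - [0, 0, 0, 0, 0, 0]

```text
clock: 7.75
ee_pos: [0.6126, 0.1486, 0.0952]
ee_rot: [2.546, 1.84, 0.0]
force: [-3.2, -3.3, 13.5]
grip_width: 0.0001
```

```bash
python3 sd.py s2
```

```text
pointer_tip [324.  224.3] 0.81 [0.04112844 0.03488457 0.036     ]
[0.00066367 0.10520233 0.09519143]
```

>>> arm_command:
  commands:
    - [3.5, 0, 0, 0, 0, 0]
    - [4, 0, 0, 0, 0, 0]
    - [4, 0, 0, 0, 0, 0]
    - [4, 0, 0, 0, 0, 0]
    - [3.5, 0, 0, 0, 0, 0]
    - [0, 0, 0, 0, 0, 0]

```text
clock: 8.6
ee_pos: [0.619, 0.1676, 0.0956]
ee_rot: [2.546, 1.84, 0.002]
force: [-3.4, 2.7, 17.9]
grip_width: -0.0003
```

>>> arm_command:
  commands:
    - [0, 0, -7, 0, 0, 0]
    - [-9.5, 0, 0, 0, 0, 0]
    - [-9.5, 0, 0, 0, 0, 0]
    - [0, 0, 5.5, 0, 0, 0]
    - [0, 0, 1.5, 0, 0, 0]
    - [0, 0, 0, 0, 0, 0]

```text
clock: 9.35
ee_pos: [0.6126, 0.1486, 0.0952]
ee_rot: [2.546, 1.84, 0.0]
force: [-4.1, -4.0, 14.8]
grip_width: 0.0
```

```bash
python3 sd.py s3
```

```text
pointer_tip [322.8 226.8] 0.64 [0.03975208 0.02600407 0.036     ]
[0.00061792 0.10518772 0.09516522]
```

View pics/s3.png

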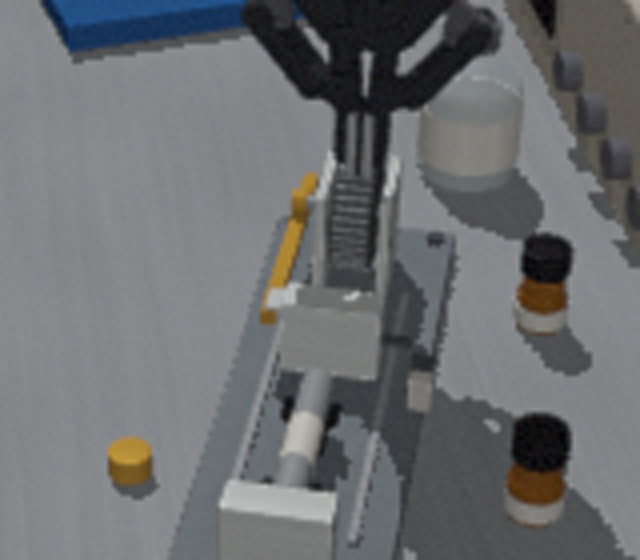

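>>> arm_command:
  commands:
    - [3.5, 0, -0.3, 0, 0, 0]
    - [4, 0, 0, 0, 0, 0]
    - [4, 0, 0, 0, 0, 0]
    - [4, 0, 0, 0, 0, 0]
    - [3.5, 0, 0, 0, 0, 0]
    - [0, 0, 0, 0, 0, 0]

```text
clock: 10.2
ee_pos: [0.619, 0.1675, 0.0957]
ee_rot: [2.546, 1.84, 0.002]
force: [-2.7, 3.1, 15.7]
grip_width: 0.0001
```

>>> arm_command:
  commands:
    - [0, 0, -7, 0, 0, 0]
    - [0, 0, -45, 0, 0, 0]
    - [0, 0, -45, 0, 0, 0]
    - [-19, 0, -30, 0, 0, 0]
    - [0, 0, 0, 0, 0, 0]
    - [0, 0, 0, 0, 0, 0]

```text
clock: 10.95
ee_pos: [0.6122, 0.1488, 0.2215]
ee_rot: [-2.546, -1.84, 0.001]
force: [-0.6, 0.5, -0.5]
grip_width: -0.0002
```

```bash
python3 m.py w3
```

```text
10.95 [0.0002 0.1052 0.2215] [-0.6196  0.4712 -0.5343] -0.0001790344353473167
pointer_tip [315.9 256.6] 0.98 [0.0425 0.0267 0.036 ]
gauge_mark [316.1 263.8] 0.83 [0.0431 0.0176 0.036 ]
jaw [273.9 243.6] 0.63 [-0.0041  0.0317  0.012 ]
[313.7999 253.9141]
crop 248 203
```

View pics/w3z.png

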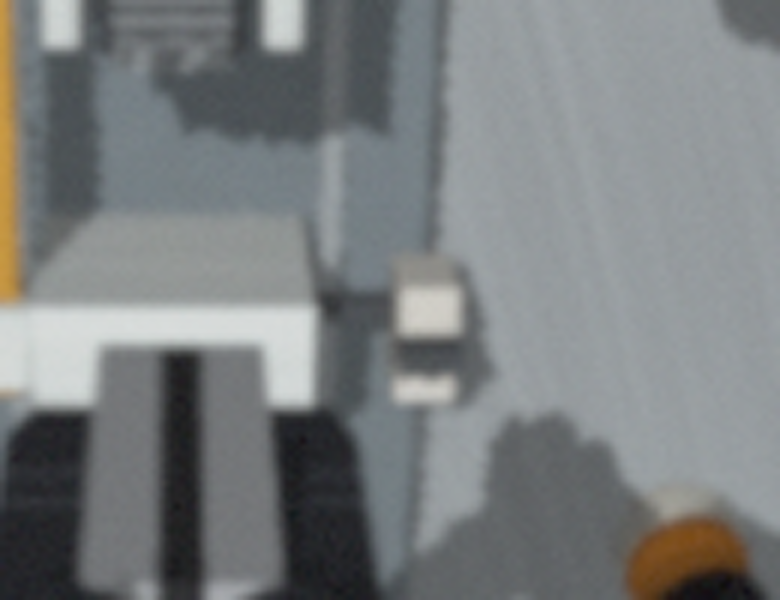

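>>> arm_command:
  commands:
    - [0, 0, 45, 0, 0, 0]
    - [0, 0, 45, 0, 0, 0]
    - [0, 0, 30, 0, 0, 0]
    - [0, 0, 5.2, 0, 0, 0]
    - [0, 0, 1.5, 0, 0, 0]
    - [0, 0, 0, 0, 0, 0]

```text
clock: 11.9
ee_pos: [0.6118, 0.1489, 0.0956]
ee_rot: [-2.545, -1.84, 0.002]
force: [-1.6, -1.2, 2.8]
grip_width: -0.0005
```

>>> arm_command:
  commands:
    - [3.5, 0, 0, 0, 0, 0]
    - [4, 0, 0, 0, 0, 0]
    - [4, 0, 0, 0, 0, 0]
    - [4, 0, 0, 0, 0, 0]
    - [3.5, 0, 0, 0, 0, 0]
    - [0, 0, 0, 0, 0, 0]

```text
clock: 12.65
ee_pos: [0.6184, 0.1676, 0.0959]
ee_rot: [-2.546, -1.84, -0.0]
force: [-4.5, 2.7, 6.4]
grip_width: -0.0001
```

>>> arm_command:
  commands:
    - [0, 0, -7, 0, 0, 0]
    - [-9.5, 0, 0, 0, 0, 0]
    - [-9.5, 0, 0, 0, 0, 0]
    - [0, 0, 5.5, 0, 0, 0]
    - [0, 0, 1.5, 0, 0, 0]
    - [0, 0, 0, 0, 0, 0]

```text
clock: 13.4
ee_pos: [0.6125, 0.1488, 0.0954]
ee_rot: [2.546, 1.84, -0.0]
force: [-1.7, -1.5, 7.5]
grip_width: -0.0001
```

>>> arm_command:
  commands:
    - [3.5, 0, 0, 0, 0, 0]
    - [4, 0, 0, 0, 0, 0]
    - [4, 0, 0, 0, 0, 0]
    - [4, 0, 0, 0, 0, 0]
    - [3.5, 0, 0, 0, 0, 0]
    - [0, 0, 0, 0, 0, 0]

```text
clock: 14.15
ee_pos: [0.6188, 0.1675, 0.0958]
ee_rot: [2.546, 1.841, 0.001]
force: [-3.1, 2.2, 9.6]
grip_width: -0.0002
```

>>> arm_command:
  commands:
    - [0, 0, -7, 0, 0, 0]
    - [0, 0, -45, 0, 0, 0]
    - [0, 0, -45, 0, 0, 0]
    - [-19, 0, -30, 0, 0, 0]
    - [0, 0, 0, 0, 0, 0]
    - [0, 0, 0, 0, 0, 0]

```text
clock: 14.9
ee_pos: [0.6123, 0.1489, 0.2219]
ee_rot: [-2.546, -1.84, 0.001]
force: [-0.2, -0.6, 0.4]
grip_width: -0.0002
```

```bash
python3 m.py w4; python3 sd.py s4
```

```text
14.9 [0.0002 0.1052 0.2219] [-0.1803 -0.5947  0.4175] -0.000171519931564406
pointer_tip [313.4 264.4] 0.79 [0.0403 0.0167 0.036 ]
gauge_mark [316.3 263.1] 0.84 [0.0434 0.0183 0.036 ]
jaw [276.1 252.7] 0.67 [-0.0015  0.0197  0.012 ]
[313.7116 253.7765]
crop 248 203
pointer_tip [323.8 230.4] 0.91 [0.04308787 0.01451567 0.036     ]
[1.34652281e-04 1.05341039e-01 2.21613367e-01]
```

View pics/w4z.png

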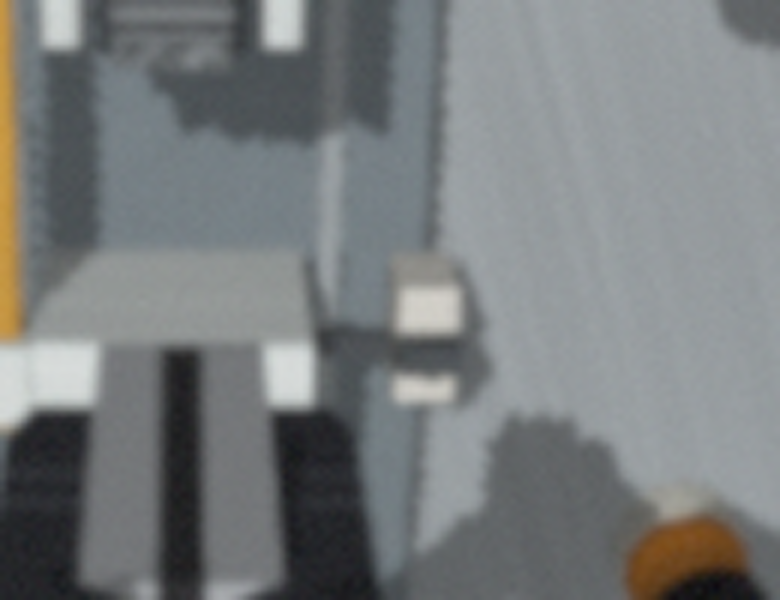

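View pics/s4.png

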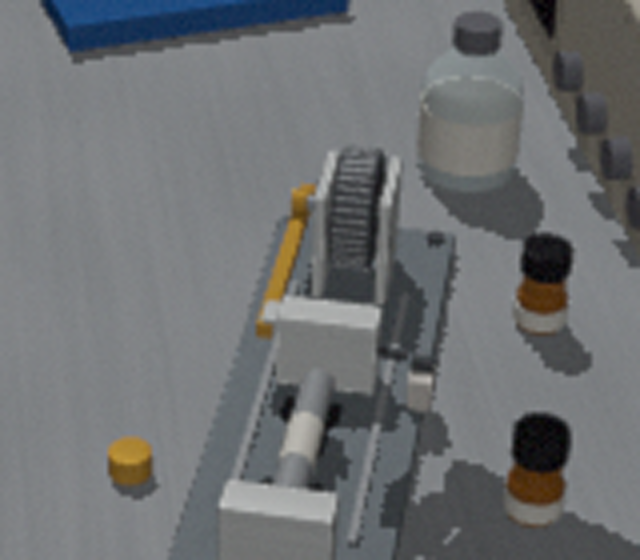

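>>> arm_command:
  commands:
    - [-42.5, 10, 17, 0, 0, 0]
    - [-42.5, 10, 17, 0, 0, 0]
    - [-42.5, 10, 17, 0, 0, 0]
    - [-42.5, 10, 17, 0, 0, 0]
    - [0, 0, 0, 0, 0, 0]
    - [0, 0, 0, 0, 0, 0]

```text
clock: 15.95
ee_pos: [0.5973, -0.025, 0.1543]
ee_rot: [-2.546, -1.839, 0.0]
force: [-0.6, 0.5, 0.6]
grip_width: 0.0001
```

```bash
python3 m.py w5
```

```text
15.95 [ 0.0404 -0.0646  0.1543] [-0.6339  0.5021  0.5619] 8.99434322451681e-05
pointer_tip [278.1 101.2] 0.63 [0.0412 0.0214 0.036 ]
gauge_mark [280.9 104.9] 0.68 [0.0434 0.0185 0.036 ]
jaw [228.  102.2] 0.83 [-0.0009  0.0215  0.012 ]
[276.4633  90.0658]
crop 211 40
```

View pics/w5z.png

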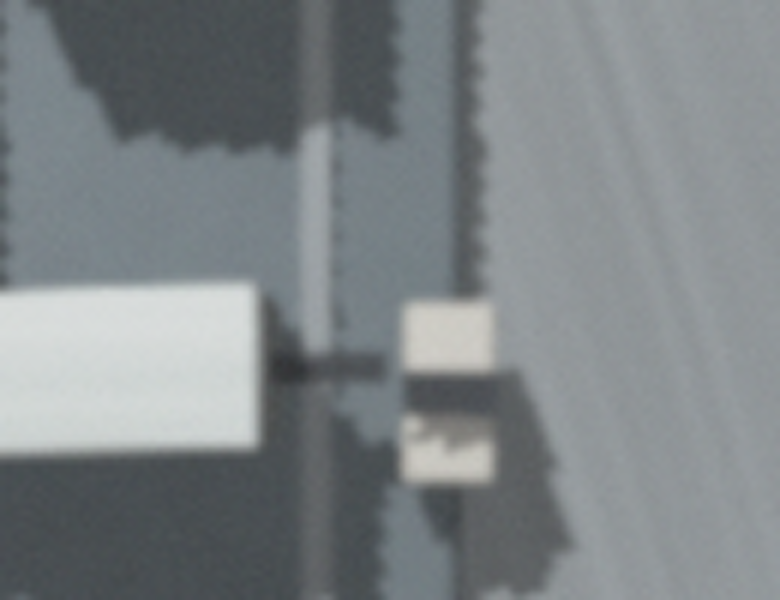

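>>> arm_command:
  commands:
    - [42.5, -10, 0, 0, 0, 0]
    - [42.5, -10, 0, 0, 0, 0]
    - [42.5, -10, 0, 0, 0, 0]
    - [42.5, -10, 0, 0, 0, 0]
    - [0, 0, 30, 0, 0, 0]
    - [0, 0, 20, 0, 0, 0]
    - [0, 0, 0, 0, 0, 0]

```text
clock: 17.02
ee_pos: [0.6114, 0.1495, 0.1033]
ee_rot: [-2.544, -1.841, 0.003]
force: [-0.4, -0.5, 0.2]
grip_width: -0.0001
```

>>> arm_command:
  commands:
    - [0, 0, 7, 0, 0, 0]
    - [0, 0, 1.5, 0, 0, 0]
    - [0, 0, 0.5, 0, 0, 0]
    - [0, 0, 0, 0, 0, 0]

```text
clock: 17.52
ee_pos: [0.6127, 0.1488, 0.0958]
ee_rot: [2.546, 1.84, 0.001]
force: [0.1, -0.1, 0.8]
grip_width: 0.0003
```

>>> arm_command:
  commands:
    - [0, 0, 0.7, 0, 0, 0]
    - [0, 0, 0, 0, 0, 0]

```text
clock: 17.77
ee_pos: [0.6128, 0.1488, 0.0954]
ee_rot: [2.546, 1.84, 0.001]
force: [-2.0, -0.1, 7.5]
grip_width: -0.0002
```

>>> arm_command:
  commands:
    - [3.5, 0, 0, 0, 0, 0]
    - [3.5, 0, 0, 0, 0, 0]
    - [3.5, 0, 0, 0, 0, 0]
    - [3.5, 0, 0, 0, 0, 0]
    - [3, 0, 0, 0, 0, 0]
    - [0, 0, 0, 0, 0, 0]

```text
clock: 18.52
ee_pos: [0.6184, 0.1654, 0.0958]
ee_rot: [2.546, 1.84, 0.002]
force: [-2.3, 2.5, 13.2]
grip_width: 0.0001
```

>>> arm_command:
  commands:
    - [0, 0, -20, 0, 0, 0]
    - [0, 0, -40, 0, 0, 0]
    - [-46, 10, 0, 0, 0, 0]
    - [-46, 10, 0, 0, 0, 0]
    - [-46, 10, 0, 0, 0, 0]
    - [-48, 10, 0, 0, 0, 0]
    - [0, 0, 0, 0, 0, 0]
    - [0, 0, 0, 0, 0, 0]

```text
clock: 19.52
ee_pos: [0.5975, -0.0241, 0.1548]
ee_rot: [-2.547, -1.839, -0.0]
force: [0.6, 0.1, -0.3]
grip_width: -0.0002
```

```bash
python3 m.py w6
```

```text
19.525 [ 0.0404 -0.0637  0.1548] [ 0.6017  0.0977 -0.3458] -0.0002487218702505758
pointer_tip [275.1 106.5] 0.58 [0.039  0.0182 0.036 ]
gauge_mark [280.4 106.2] 0.94 [0.043  0.0184 0.036 ]
jaw [226.5 107.5] 0.74 [-0.0023  0.0179  0.012 ]
[276.3892  91.2687]
crop 211 41
```

View pics/w6z.png

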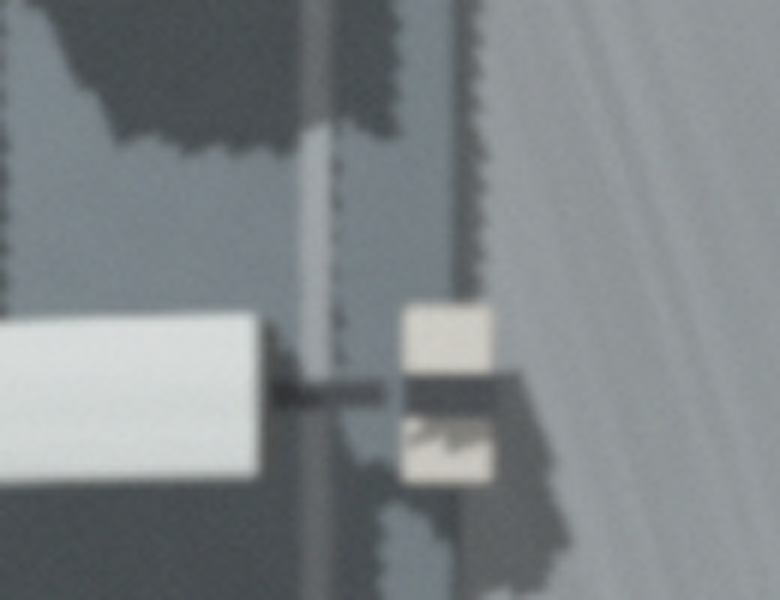

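```bash
python3 sd.py s6; python3 -c "
from h import *
t=optics.read_camera('top'); save(t,'top6')"
```

```text
pointer_tip [323.7 229.7] 0.64 [0.0426278  0.01676882 0.036     ]
[ 0.04019808 -0.06290925  0.15467055]
```

View pics/s6.png

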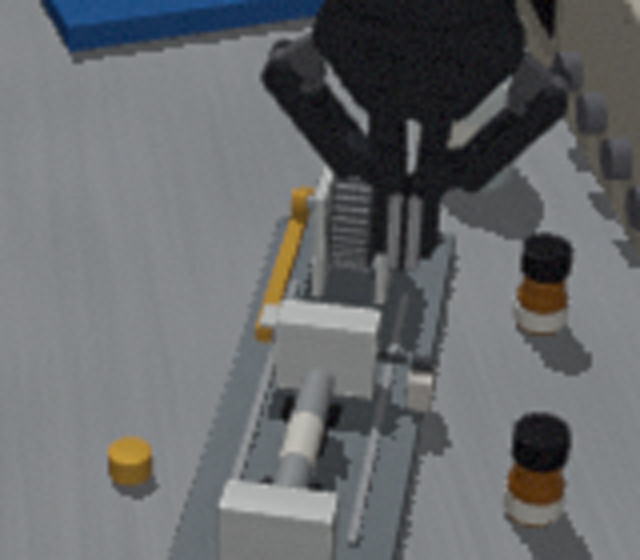

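View pics/w6.png

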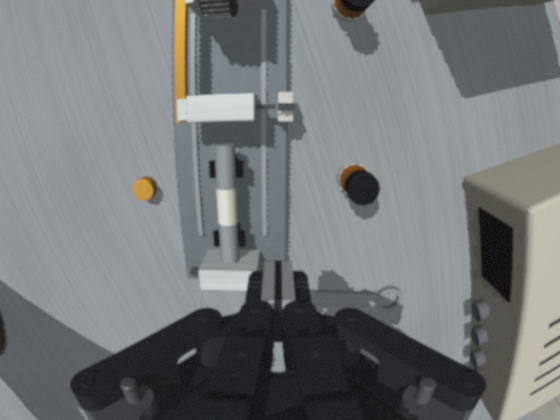

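Run:
```python
from h import *
s=optics.read_camera('side')
i=s['img'][205:255,290:350]; cv2.imwrite('pics/s7.png',cv2.resize(i,None,fx=12,fy=12,interpolation=cv2.INTER_CUBIC))
for y in (.0155,.0185,.0215):
  for z in (.036,.030,.042,.045): print(y,z,[((proj(s,world(x,y,z))+.5-[290,205])*12).round() for x in(.042,.046,.058)])
```

```text
0.0155 0.036 [array([406., 306.]), array([430., 309.]), array([503., 318.])]
0.0155 0.03 [array([404., 336.]), array([428., 339.]), array([500., 347.])]
0.0155 0.042 [array([408., 277.]), array([432., 280.]), array([505., 289.])]
0.0155 0.045 [array([409., 262.]), array([433., 265.]), array([506., 274.])]
0.0185 0.036 [array([408., 296.]), array([432., 299.]), array([505., 307.])]
0.0185 0.03 [array([406., 325.]), array([430., 328.]), array([502., 337.])]
0.0185 0.042 [array([410., 266.]), array([434., 269.]), array([507., 278.])]
0.0185 0.045 [array([411., 252.]), array([435., 255.]), array([508., 263.])]
0.0215 0.036 [array([410., 285.]), array([434., 288.]), array([506., 297.])]
0.0215 0.03 [array([408., 314.]), array([432., 317.]), array([504., 326.])]
0.0215 0.042 [array([412., 256.]), array([436., 259.]), array([509., 267.])]
0.0215 0.045 [array([413., 241.]), array([437., 244.]), array([510., 253.])]
```

View pics/s7.png

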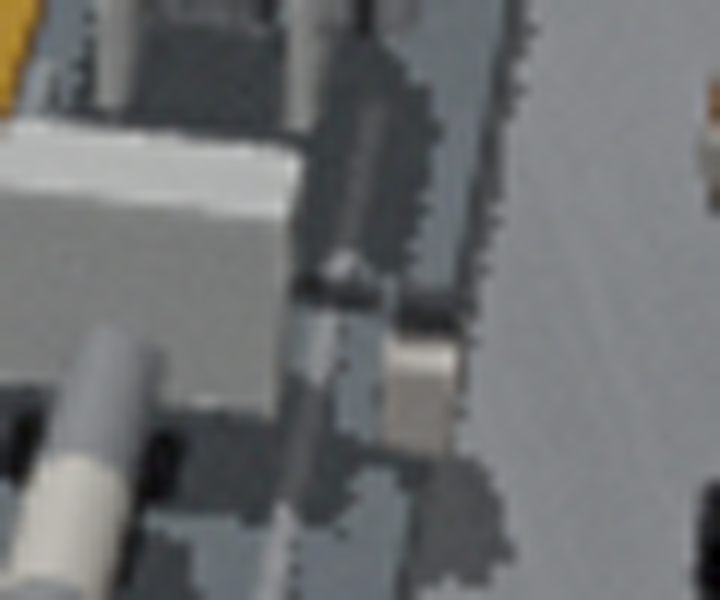

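```bash
python3 -c "
from workcell import bot; print(bot.hand_in())"
```

```text
the job is handed in; nothing more can be done
None
```

I closed the gap with six light fingertip strokes on top of the thumbwheel, using the shut gripper and lifting clear between strokes. I then raised the hand away and handed the job in at about 20 s.

- **Alignment:** Looking straight down with the wrist camera, the pointer is about 0.3 mm from the middle of the fin in holder y (limit 3 mm). The detector puts the pointer at y = 18.2 mm and the mark at y = 18.4 mm.
- **Side camera:** Its detector put the pointer at y = 16.8 mm. The blade and fin as they appear in that picture fit y ≈ 18.5 mm. Its view is oblique and coarse, so I trusted the straight-down one.
- **Forces:** I read the force only at the end of each move. The contact readings were about 1 to 18 N: one stroke started at 2.8 N and ended at 6.4 N, and the highest was 17.9 N at the end of the second stroke.
- **Surroundings:** In the last pictures the column lies in its cradle. The vials, nut and wrench look unmoved, and so does the part of the bottle not hidden by the gripper. I saved a final top picture but didn't look at it, so the beaker was not checked. The hand went nowhere near it.

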